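Put freshly painted scenic bases into the drying tray with a spatula

TASK

The square scenic bases on the cutting mat are freshly painted: slide the drying tray's cover fully open, lift each base with the spatula slid under it, never touching one with the fingers and never tipping one up, and set them all flat on the floor of the tray's bay. Then stand the spatula back with its blade on the cork pad and close the cover fully. Do not knock over or shove aside the paint pots.

Things in the scene. Friction and masses are not known exactly. Their poses are not given: they have to be found in the camera images.
- base_a: Scenic base, or None if absent: board 80 x 80 mm, cork top with two logs and stones. Four square rubber pads, 8 mm high, 11 mm wide, under its corners, leave a tunnel under the board 8 mm high and 56 mm wide, open on all four sides. Board 8 to 16 mm above the ground, scenery to 23 mm. About 90 g. Origin: its centre at the foot of the pads; x, y along its sides, z up.
- base_b: Scenic base like base_a, possibly absent (None), with a low stone wall and a log on its top; same size, pads and origin.
- base_c: Scenic base like base_a, possibly absent (None), with planks and stones on its top; same size, pads and origin.
- spatula: Cranked spatula, 130 g: steel blade 85 x 46 x 3 mm, a neck 14 mm wide rising steeply from its rear edge, a level wooden handle 100 mm long, 18 mm wide and high, its middle line 70 mm above the blade's underside. Stands by itself on its blade. Origin: centre of the blade's underside; x to the blade's front edge (x = 42.5 mm); handle at x = -74.5 to -174.5 mm; z up.
- spatula_grip (a point): Middle of the spatula handle's section at 25 mm behind its front end (spatula x = -100 mm, 70 mm above the blade's underside), a good place to grip it across from above.
- spatula_tip (a point): Middle of the spatula blade's front edge, at its underside.
- pad: Cork pad for the spatula, fixed, 210 x 100 mm, 3 mm thick, flat on the desk. Origin: centre of its underside; x along its length.
- tray: Plywood drying tray, fixed. Bay open on top, inside 310 mm (x) by 215 mm (y), floor 4 mm thick; end walls across y 34 mm high, side walls 43 mm high, all 8 mm thick; rails on the side walls reach in 8 mm. Room for three bases side by side along x. Past the +y end a flat grey fan housing, 33 mm high, runs on to y = 346 mm. Origin: under the bay's centre at desk level, z up.
- bay (a point): Centre of the upper face of the bay's floor, 4 mm above the desk; axes as the tray's.
- cover (a joint): Flat sliding cover of the bay, 305 x 231 x 4 mm, upper face 39 mm above the desk, underside 35 mm. Value in m: 0 = closed, 0.22 = fully open, sliding along the tray's +y over the fan housing. Rubs with about 1.5 N and stays where it is left.
- cover_handle (a point): Middle of the top of the cover's handle: an upright aluminium bar 90 mm long (along the tray's x), 14 mm thick (along y), 24 mm high, its top 63 mm above the desk, near the cover's -y edge (which lies 15.5 mm from the bar's middle).
- pot_mid: Paint pot, 34 mm diameter, 62 mm high, standing among the bases. Origin: centre of its underside. Leave alone.
- pot_near: Paint pot, same size, nearer the robot. Leave alone.
- pot_far: Paint pot, same size, at the far side. Leave alone.
Mind the look-alikes: they are no part of the job. Leave any turquoise look-alike of the spatula alone.

How it is judged:
By the outcome, as a careful person would: the job done as asked, in the order asked, and still so for the second after the job is handed in, with the robot touching nothing.
Of base_a, base_b, base_c only 2 to 3 are there at a start; the rules pass over those that are not, and their reading is None.
At some moment in a run one of base_a, base_b, base_c may be knocked a few centimetres aside while the robot is not near it.
It also fails if it takes over 208 s, if anything falls off the work surface, if the arm or the gripper's body presses on something with over 40 N, if the wrist force passes 120 N, or if a joint passes its speed limit or range.

ROBOT

A 7-joint arm with a two-finger parallel gripper is mounted at the origin on the work surface. World frame = base frame: x ahead of the robot, y to its left, z up, the work surface at z = 0. Lengths are in m, angles in rad, forces in N, time in s.
With the tool pointing down it reaches from about 0.4 to 0.875 m from the base axis. Payload 19.3 kg.
Tool frame: the origin (TCP) lies between the finger pads; the fingertips stand 17 mm ahead of it and the grasp point (between the pads) lies 2 mm behind it; z points along the fingers, y is the line along which they close (so a half turn about z gives the same grasp; the last joint's range is limited). The gripper opens to 85 mm and grips with 20 to 120 N. Pads are 22 mm wide; open, the fingers measure 114 mm over their backs; the gripper's body (76 mm by 85 mm) begins 54 mm behind the grasp point. The pads swing forward as they close: fully open they stand 13 mm farther back than shut.
Start: joints at [-1.294, 0.521, -0.036, 1.599, 0.021, 1.021, -0.113], TCP at [0.212, 0.588, 0.248] pointing down, gripper open.
Joint ranges: [-2.91, 2.91], [-0.3, 2.13], [-1.5, 1.42], [0.17, 2.43], [-1.26, 4.41], [0.16, 1.93], [-2.52, 2.52]. Speed limits (rad/s): [1.89, 1.89, 2.39, 2.39, 3.01, 3.01, 3.01].

INTERFACE

Orientations are given as [roll, pitch, yaw] about the fixed x, y, z axes, in that order (R = Rz(yaw) Ry(pitch) Rx(roll)).
In Python, from workcell import bot gives the robot as it stands.
- The arm moves only by the shell command python3 -m inch 'ROWS' [FORCE]. ROWS is JSON, a list of rows, each a list of 7 numbers: the shift along the tool's x, y, z in units of 200 mm (1.0 is 200 mm), then the turn, a rotation vector about the tool's x, y, z in units of 90 degrees (1.0 is 90 degrees), then the opening, from 0 (shut) to 1 (fully open). In form: [[x, y, z, rx, ry, rz, grip], ...]. A call has 1 to 20 rows; each row is the pose to reach, as a shift and turn from the pose commanded when the call began, along the tool's axes at that moment; what a row does not reach only later rows make up. A row lasts 1/8 s, in which the tool goes at most 62.5 mm and 10.7 degrees, less where a joint would pass 70% of its speed; a pose out of reach is approached as far as the arm can. A call with a number of a shift or a turn outside -1 to 1 is refused whole. A call with a gripper value outside its range is refused whole. The fingers move at their own pace and stop on an object; FORCE is the grip in N (left out, the last holds). Time passes only in rows, so rows that repeat a pose let the fingers close. It gives the time, the measured TCP pose, the force, the opening and the grip force at its end, in the units of the state.
- bot.observe(): the state, without advancing time (a new reading comes with each control period).
- bot.grab_frame(name): name is "scene" or "side" or "wrist"; returns a dict with "img" (420x560x3 uint8, red, green, blue), "z_map" (420x560 float32, m along the optical axis (not along the pixel's ray), 0 where there is no reading), "vfov" (degrees; the focal length in pixels is half the picture's height over the tangent of half this angle, whatever the lens; pixels are square), "cx", "cy" (the principal point, pixels), "rvec" (rotation vector, rad) and "tvec" (3), from world to camera coordinates, as OpenCV has them. Camera axes: x right, y down, z forward; pixel columns grow to the right and rows downward; lengths in m; the calibration is good to about 2 mm. A picture is of the moment at which its call begins.
- bot.job_done(): hands the job in; it is judged then, once.
The state is a dict: "clock": time; "qpos": joint angles; "qd": joint speeds; "joint_efforts": joint torques, N m; "position": TCP position; "tool_rot": TCP orientation; "force": force on the tool from outside, world axes, zero at the start; "moment": the same for the moment, N m; "grip_width": finger opening in m; "finger_force": force on a finger pad.
Only numpy, scipy, OpenCV 4.12 (cv2) and the standard library are available. Lean on these libraries where they do the work, as an engineer would, in place of code of your own. Each camera call takes 0.05 s, during which the arm holds its last target. There are 200 camera calls.

## Working session

There is one attempt and no reset: what is moved stays moved. The work goes in short steps, Python scripts to look and compute and a shell command to move; the robot and the scene stay as the last step left them, time stands still between calls to the robot, and variables do not carry over. Pictures are saved under pics/ and viewed, at most 14 in all, crops included, and the job is handed in when it is done.

```bash
ls; mkdir -p pics; cat > h.py <<'E'
import numpy as np,cv2
from scipy.spatial.transform import Rotation as R
from workcell import bot
def grab(n):
    f=bot.grab_frame(n); f['f']=f['img'].shape[0]/2/np.tan(np.radians(f['vfov'])/2)
    f['Rm']=R.from_rotvec(np.ravel(f['rvec'])).as_matrix(); f['t']=np.ravel(f['tvec']); return f
def cloud(f):
    z=f['z_map'].astype(float); v,u=np.mgrid[:z.shape[0],:z.shape[1]]
    P=np.stack([(u-f['cx'])/f['f']*z,(v-f['cy'])/f['f']*z,z],-1)
    return (P-f['t'])@f['Rm']
def save(f,name): cv2.imwrite('pics/'+name,f['img'][...,::-1])
def topdown(fs,x0,x1,y0,y1,s=1000,zmin=-.01,zmax=.15):
    # rows: x decreasing down ; cols: y decreasing right
    H,W=int((x1-x0)*s),int((y1-y0)*s); im=np.zeros((H,W,3),np.uint8); hz=np.full((H,W),np.nan)
    for f in fs:
        P=cloud(f).reshape(-1,3); C=f['img'].reshape(-1,3); ok=(f['z_map'].ravel()>0)&(P[:,2]>zmin)&(P[:,2]<zmax)
        P=P[ok];C=C[ok];o=np.argsort(P[:,2]);P=P[o];C=C[o]
        r=((x1-P[:,0])*s).astype(int);c=((y1-P[:,1])*s).astype(int);k=(r>=0)&(r<H)&(c>=0)&(c<W)
        im[r[k],c[k]]=C[k];hz[r[k],c[k]]=P[k,2]
    return im,hz
def go(x,y,z,yaw=None,pos=None):
    """shift/turn units to reach a tool-down pose with yaw"""
    s=bot.observe(); 
E
python3 - <<'E'
from h import *
s=bot.observe(); print(s)
for n in('scene','side','wrist'):
    f=grab(n); save(f,n+'0.png'); np.savez('pics/'+n+'0.npz',**f); print(n,f['f'],-f['Rm'].T@f['t'])
E
```

```text
pics
{'clock': 0.0, 'qpos': array([-1.29419122,  0.52201576, -0.03632556,  1.59996755,  0.02119606,
        1.0210883 , -0.11281625]), 'qd': array([ 1.16377415e-05,  4.95482939e-04, -5.42370082e-04, -4.28963662e-04,
        6.60492942e-04, -2.41617965e-04, -1.58456634e-03]), 'joint_efforts': array([ 8.38586548e-04, -9.27123499e+01,  1.98032521e+00, -3.69943142e+01,
        1.80380931e-02,  7.89669662e-03,  8.42749955e-06]), 'position': array([0.21236516, 0.58749929, 0.24773914]), 'tool_rot': array([-3.14050104e+00,  7.43083712e-05,  2.79475698e+00]), 'force': array([ 0.08390603, -0.32891387, -0.51097723]), 'moment': array([0.02745101, 0.06485636, 0.03482402]), 'finger_force': 0.0, 'grip_width': 0.08537368270543942}
scene 498.3561425966652 [ 1.0939753  -0.8395947   0.71195164]
side 524.682183933833 [-0.37124121 -0.81753481  1.02346555]
wrist 331.7568096878126 [0.13314731 0.61647205 0.37270156]
```

View pics/scene0.png

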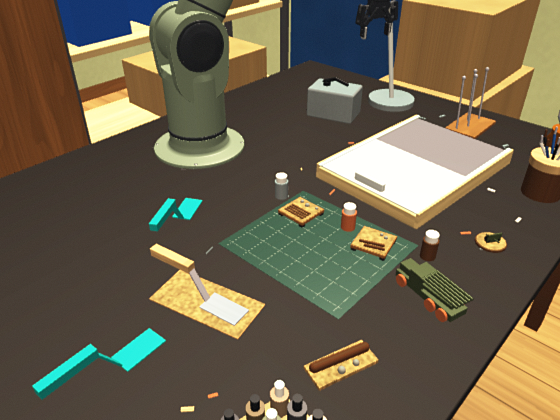

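View pics/side0.png

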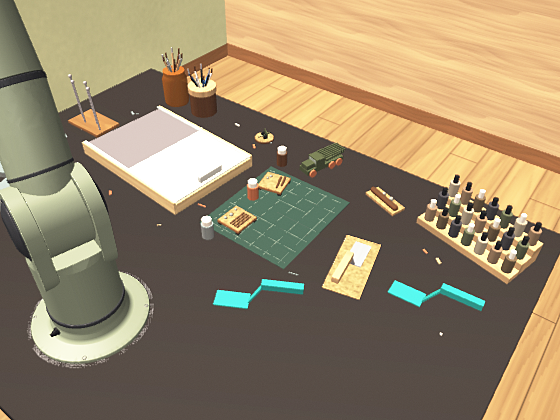

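The scene view shows two bases on the green mat at (302,210) and (375,242). The pots are at (281,186), (349,217) and (430,245). The wooden-handled steel spatula stands on the cork pad at (205,290), and the tray is at (415,165). The look-alikes are the turquoise spatulas at (175,210) and (100,360), and the log plaque off the mat at (341,362). Next I'll make a metric top-down crop to confirm.

```bash
python3 - <<'E'
from h import *
fs=[dict(np.load(f'pics/{n}0.npz')) for n in('side','scene')]
im,hz=topdown(fs,.2,.95,-.55,.5,s=760)
im=cv2.dilate(im,np.ones((2,2)))
for i in range(int(.75*10)+1):
  r=int((.95-.2-.1*i)*760); cv2.line(im,(0,r),(6,r),(255,0,0),1); cv2.putText(im,f'{.2+.1*i:.1f}',(8,r+4),0,.35,(255,255,0))
for i in range(11):
  y=.5-.1*i;c=int((.5-y)*760); cv2.line(im,(c,0),(c,6),(255,0,0),1); cv2.putText(im,f'{y:.1f}',(c,18),0,.35,(255,255,0))
cv2.imwrite('pics/top.png',im[...,::-1]); print(im.shape)
E
```

```text
(570, 798, 3)
```

View pics/top.png

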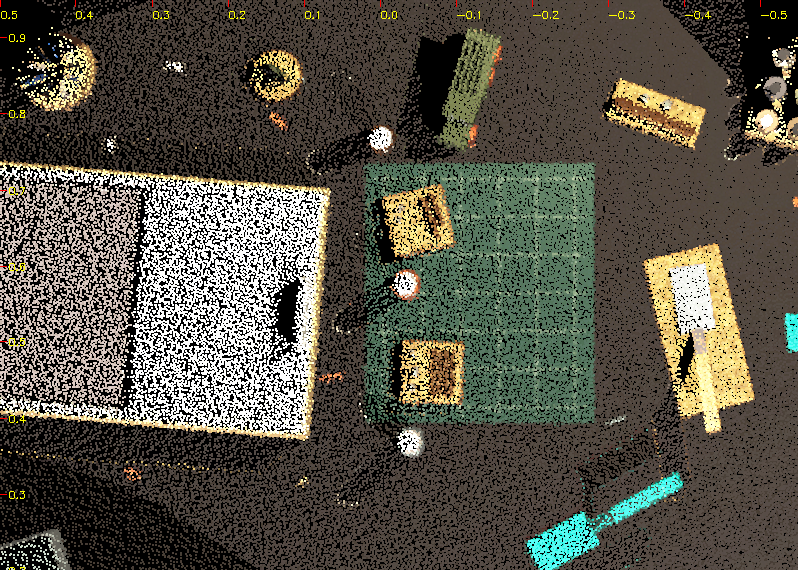

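The top-down map matches the description. Two square bases sit on the mat at about (0.655,-0.045) and (0.46,-0.06), and the third is absent. The wooden-handled spatula on the cork pad is the one to use; the turquoise ones and the off-mat log plaque are not. Now for precise fits.

```bash
cat > fit.py <<'E'
from h import *
def pts(fs): 
    P=np.concatenate([cloud(f)[f['z_map']>0] for f in fs]); C=np.concatenate([f['img'][f['z_map']>0] for f in fs]); return P,C
def rect(P,s=20000):
    # trimmed min-area rectangle
    (c,wh,a)=cv2.minAreaRect((P[:,:2]*1000).astype(np.float32)); return np.round(c,1),np.round(wh,1),round(a,2)
def clean(P,cell=.004,n=3):
    from scipy.spatial import cKDTree
    t=cKDTree(P[:,:2]); k=np.array([len(q) for q in t.query_ball_point(P[:,:2],cell)]); return P[k>n]
def box(P,x0,x1,y0,y1,z0,z1): return (P[:,0]>x0)&(P[:,0]<x1)&(P[:,1]>y0)&(P[:,1]<y1)&(P[:,2]>z0)&(P[:,2]<z1)
E
python3 - <<'E'
from fit import *
for n in('side','scene'):
  f=dict(np.load(f'pics/{n}0.npz')); P,C=pts([f]); print(n)
  m=box(P,.25,.35,.0,.1,-.02,.02); print('desk z',np.median(P[m,2]),P[m,2].std())
  for nm,b in dict(far=(.6,.73,-.12,.03,.011,.03),near=(.4,.53,-.13,.01,.011,.03),pf=(.73,.8,-.02,.05,.055,.075),pm=(.55,.61,-.05,0.,.055,.075),pn=(.33,.4,-.06,0.01,.055,.075),coverbar=(.48,.62,.07,.2,.055,.08),handle=(.35,.55,-.5,-.35,.06,.1),pad=(.35,.66,-.52,-.3,.0015,.0048),blade=(.5,.66,-.47,-.35,.0049,.011),walls=(.3,.75,.0,.6,.028,.05)).items():
    q=P[box(P,*b)]
    if len(q)<5: print(nm,len(q)); continue
    q=clean(q); print(nm,len(q),*rect(q),'zmed',np.round(np.percentile(q[:,2],[5,50,95]),4), 'mean',q[:,:2].mean(0).round(4))
E
```

```text
side
desk z -7.271506413131801e-05 0.002275731493776124
far 249 [656.6 -51.5] [79.8 76.8] 14.23 zmed [0.0124 0.0163 0.0234] mean [ 0.6525 -0.0548]
near 435 [460.1 -68.9] [81.5 81.3] 0.25 zmed [0.0121 0.0166 0.0216] mean [ 0.456  -0.0727]
pf 16 [764.5   1.5] [20.5 11.7] 45.52 zmed [0.0575 0.0607 0.066 ] mean [0.7655 0.0009]
pm 43 [573.5 -34.7] [20.  26.2] 61.14 zmed [0.0565 0.0604 0.0651] mean [ 0.5722 -0.0357]
pn 57 [366.2 -41.3] [23.9 24.7] 38.47 zmed [0.0564 0.0616 0.0652] mean [ 0.3665 -0.0405]
coverbar 86 [537.7  99.9] [14.  88.7] 82.19 zmed [0.056  0.0605 0.0654] mean [0.5348 0.1006]
handle 303 [ 433.4 -430.6] [105.2  19.5] 8.78 zmed [0.0664 0.0809 0.0846] mean [ 0.4267 -0.4333]
pad 507 [ 501.2 -404.7] [307.3 204.5] 5.15 zmed [0.0017 0.003  0.0046] mean [ 0.4863 -0.434 ]
blade 120 [ 552.8 -406.4] [88.3 69.2] 12.61 zmed [0.0051 0.0069 0.0099] mean [ 0.5575 -0.4167]
walls 4143 [553.4 311.7] [464.2 326.9] 85.11 zmed [0.0299 0.0377 0.0441] mean [0.5259 0.2572]
scene
desk z 0.00013543722589155944 0.0014288482613998741
far 816 [661.3 -51.2] [80.7 81.9] 11.82 zmed [0.0136 0.0167 0.023 
[... 170 characters left out ...]
 [0.0562 0.0616 0.0637] mean [ 0.7699 -0.0033]
pm 81 [579.2 -34.9] [25.  24.7] 82.89 zmed [0.0565 0.0618 0.0641] mean [ 0.5799 -0.0365]
pn 54 [372.2 -42.7] [24.9 21.7] 11.62 zmed [0.056  0.0608 0.0638] mean [ 0.3736 -0.043 ]
coverbar 150 [541.1 101.2] [14.6 88.3] 87.0 zmed [0.0557 0.0614 0.0647] mean [0.5431 0.0997]
handle 610 [ 437.7 -430. ] [107.5  21.1] 8.93 zmed [0.065  0.0808 0.0838] mean [ 0.4428 -0.4324]
pad 2585 [ 508.5 -416.9] [302.  211.6] 3.87 zmed [0.0017 0.0031 0.0046] mean [ 0.5226 -0.4274]
blade 764 [ 563.1 -410.9] [102.1  87.9] 12.05 zmed [0.0051 0.0065 0.0085] mean [ 0.5599 -0.4113]
walls 6493 [559.5 312.7] [466.3 327.7] 85.12 zmed [0.0309 0.0384 0.0439] mean [0.5776 0.2529]
```

```bash
cat > go.py <<'E'
import sys; from h import *
# usage: go.py x y z yaw(deg) [x y z yaw ...]  -> row units from current pose
def units(ts):
    s=bot.observe(); R0=R.from_euler('xyz',s['tool_rot']); print('now',s['position'].round(4),np.degrees(s['tool_rot']).round(2),'t',round(s['clock'],2),'F',s['force'].round(1),'w',round(s['grip_width'],4),'ff',round(s['finger_force'],1))
    for x,y,z,a in ts:
        d=R0.inv().apply(np.array([x,y,z])-s['position'])/.2
        Rt=R.from_euler('xyz',[180,0,a],degrees=True); r=(R0.inv()*Rt).as_rotvec()/(np.pi/2)
        print(np.concatenate([d,r]).round(3).tolist())
if __name__=='__main__':
    v=np.array(sys.argv[1:],float).reshape(-1,4); units(v)
E
python3 go.py .4 .43 .22 175 .539 .1 .16 175.1
```

```text
now [0.2124 0.5875 0.2479] [-1.7995e+02  1.0000e-02  1.6013e+02] t 0.15 F [ 0.7 -0.9  0.6] w 0.0853 ff 0.0
[-1.15, -0.422, 0.14, -0.001, -0.0, -0.165]
[-2.364, -1.737, 0.441, -0.001, -0.0, -0.166]
```

```bash
python3 -m inch '[[-1,-0.73,0.2,0,0,-0.166,0.6],[-1,-0.73,0.2,0,0,-0.166,0.6],[-1,-0.73,0.2,0,0,-0.166,0.6],[-1,-0.73,0.2,0,0,-0.166,0.6],[-1,-0.73,0.2,0,0,-0.166,0.6],[-1,-0.73,0.2,0,0,-0.166,0.6]]' 40; python3 go.py .539 .1 .16 175.1
```

```text
clock: 0.9
position: [0.3509, 0.3827, 0.2084]
tool_rot: [3.141, -0.0, 3.055]
force: [-1.0, 0.8, -0.4]
grip_width: 0.0512
finger_force: 0.0
now [0.3509 0.3827 0.2084] [ 1.7998e+02 -1.0000e-02  1.7505e+02] t 0.9 F [-1.   0.8 -0.4] w 0.0512 ff 0.0
[-1.059, -1.327, 0.241, 0.0, -0.0, -0.001]
```

```bash
python3 -m inch '[[-0.75,-0.95,0.15,0,0,0,0.5],[-0.75,-0.95,0.15,0,0,0,0.5],[-0.75,-0.95,0.15,0,0,0,0.5],[-0.75,-0.95,0.15,0,0,0,0.5],[-0.75,-0.95,0.15,0,0,0,0.5],[-0.75,-0.95,0.15,0,0,0,0.5]]'; python3 go.py .539 .1 .1 175.1 .539 .1 .063 175.1
```

```text
clock: 1.65
position: [0.4836, 0.1818, 0.1783]
tool_rot: [3.141, -0.0, 3.057]
force: [0.1, 1.6, 0.1]
grip_width: 0.0425
finger_force: 0.0
now [0.4836 0.1818 0.1783] [ 1.7997e+02 -2.0000e-02  1.7516e+02] t 1.65 F [0.1 1.6 0.1] w 0.0425 ff 0.0
[-0.31, -0.384, 0.391, 0.0, -0.0, 0.001]
[-0.31, -0.385, 0.576, 0.0, -0.0, 0.001]
```

```bash
python3 - <<'E'
from h import *
f=grab('wrist'); save(f,'w1.png')
from fit import *
P,C=pts([f]);q=clean(P[box(P,.46,.62,.05,.16,.055,.08)]);print(len(q),*rect(q))
E
```

```text
1139 [531.1 106.2] [14.6 72.2] 85.19
```

```bash
python3 -m inch '[[-0.31,-0.38,0.15,0,0,0,0.5],[-0.31,-0.38,0.15,0,0,0,0.5],[-0.31,-0.38,0.39,0,0,0,0.5],[-0.31,-0.38,0.5,0,0,0,0.5],[-0.31,-0.38,0.58,0,0,0,0.5],[-0.31,-0.38,0.58,0,0,0,0.2],[-0.31,-0.38,0.58,0,0,0,0],[-0.31,-0.38,0.58,0,0,0,0],[-0.31,-0.38,0.58,0,0,0,0],[-0.31,-0.38,0.58,0,0,0,0],[-0.31,-0.38,0.58,0,0,0,0]]' 40; python3 go.py .539 .1 .063 175.1
```

```text
clock: 3.08
position: [0.5393, 0.0997, 0.063]
tool_rot: [3.141, 0.0, 3.056]
force: [-4.8, 4.4, 6.7]
grip_width: 0.0131
finger_force: 43.6
now [0.5393 0.0997 0.063 ] [1.7996e+02 3.0000e-02 1.7508e+02] t 3.08 F [-4.8  4.4  6.7] w 0.0131 ff 43.6
[0.002, 0.001, -0.0, 0.0, 0.0, -0.0]
```

```bash
python3 -m inch '[[0,0.1,0,0,0,0,0],[0,0.25,0,0,0,0,0],[0,0.4,0,0,0,0,0],[0,0.55,0,0,0,0,0],[0,0.7,0,0,0,0,0],[0,0.85,0,0,0,0,0],[0,0.95,0,0,0,0,0],[0,1,0,0,0,0,0],[0,1,0,0,0,0,0]]'; python3 -m inch '[[0,0.05,0,0,0,0,0],[0,0.08,0,0,0,0,0],[0,0.1,0,0,0,0,0],[0,0.11,0,0,0,0,0],[0,0.12,0,0,0,0,0],[0,0.12,0,0,0,0,0]]'
```

```text
clock: 4.2
position: [0.5563, 0.2998, 0.063]
tool_rot: [3.141, 0.0, 3.057]
force: [-6.2, 1.5, 8.0]
grip_width: 0.0127
finger_force: 43.9
clock: 4.95
position: [0.558, 0.3192, 0.0629]
tool_rot: [-3.137, -0.002, 3.054]
force: [-13.9, -16.4, 21.3]
grip_width: 0.0132
finger_force: 45.6
```

```bash
python3 -m inch '[[0,-0.005,0,0,0,0,0.3],[0,-0.005,0,0,0,0,0.5],[0,-0.005,-0.2,0,0,0,0.5],[0,-0.005,-0.4,0,0,0,0.5],[0,-0.005,-0.6,0,0,0,0.5],[0,-1,-0.7,0,0,0.92,0.5],[0,-1,-0.7,0,0,0.92,0.5],[0,-1,-0.7,0,0,0.92,0.5],[0,-1,-0.7,0,0,0.92,0.5],[0,-1,-0.7,0,0,0.92,0.5],[0,-1,-0.7,0,0,0.92,0.5],[0,-1,-0.7,0,0,0.92,0.5],[0,-1,-0.7,0,0,0.92,0.5]]'; python3 go.py .46 -.4265 .2 8.85
```

```text
clock: 6.58
position: [0.5416, 0.1234, 0.2025]
tool_rot: [3.141, -0.0, 1.605]
force: [0.5, -0.2, -0.4]
grip_width: 0.0423
finger_force: 0.0
now [0.5416 0.1234 0.2025] [ 1.7996e+02 -1.0000e-02  9.1980e+01] t 6.58 F [ 0.5 -0.2 -0.4] w 0.0423 ff 0.0
[-2.734, -0.503, 0.012, 0.0, -0.0, 0.924]
```

```bash
python3 - <<'E'
from fit import *
for n in('side','scene'):
  f=grab(n); np.savez('pics/'+n+'1.npz',**f); P,C=pts([f])
  hsv=cv2.cvtColor(C[None].astype(np.uint8),cv2.COLOR_RGB2HSV)[0]
  m=box(P,.5,.66,-.47,-.35,.003,.012)&(hsv[:,1]<50)&(hsv[:,2]>110); print(n,'blade',*rect(clean(P[m])))
  m=box(P,.33,.68,-.55,-.28,-.004,.009)&((hsv[:,1]>=90)&(hsv[:,0]>8)&(hsv[:,0]<32)&(hsv[:,2]>100)); print('pad',m.sum(),*rect(clean(P[m])))
  m=box(P,.33,.6,-.5,-.35,.078,.09); print('handle',*rect(clean(P[m])))
  q=clean(P[box(P,.3,.75,.0,.28,.0385,.05)]); print('walls',*rect(q))
  q=clean(P[box(P,.45,.67,.25,.36,.055,.08)]); print('bar',*rect(q))
  for b in ((.6,.73,-.12,.03,.011,.03),(.4,.53,-.13,.01,.011,.03)): print(*rect(clean(P[box(P,*b)])))
E
```

```text
side blade [ 556.2 -411.6] [85.9 43.7] 10.51
pad 1587 [ 513.1 -420.2] [211.4  99.8] 13.21
handle [ 432.1 -430.8] [101.2  19. ] 8.4
walls [543.7 183.2] [196.7 327.8] 85.95
bar [553.5 314.6] [13.1 85.7] 83.46
[657.1 -52.2] [78.4 79.3] 10.35
[458.7 -69.6] [80.1 80.6] 87.25
scene blade [ 557.2 -411.1] [88.  47.7] 8.3
pad 3021 [ 516.3 -419.4] [212.4 103. ] 13.74
handle [ 435.5 -431.2] [101.2  21.8] 9.5
walls [547.7 187.6] [210.8 327.8] 85.32
bar [559.2 313.2] [12.3 86.7] 84.8
[661.3 -52. ] [81.3 81.6] 12.27
[462.1 -69.8] [80.1 81.1] 87.89
```

```bash
python3 - <<'E'
from fit import *
for n in('side','scene'):
  for k in (0,1):
    f=dict(np.load(f'pics/{n}{k}.npz')); P,C=pts([f]); u=np.array([-.0854,-.9963]); c=np.array([.5467,.1972])
    a=-.0854; loc=(P[:,:2]-c)@np.array([[.9963,.0854],[-.0854,.9963]]).T@np.eye(2) if 0 else np.stack([(P[:,0]-c[0])*.9963-(P[:,1]-c[1])*.0854,(P[:,0]-c[0])*.0854+(P[:,1]-c[1])*.9963],1)
    m=(P[:,2]>.059)&(P[:,2]<.068)&(abs(loc[:,0])<60)&(loc[:,1]>-130)&(abs(loc[:,1])<.16); q=loc[m]; print(n,k,m.sum(),(np.percentile(q,[3,50,97],axis=0)*1000).round(1).tolist())
    m=(P[:,2]>.036)&(P[:,2]<.046)&(abs(loc[:,0])<.14)&(abs(loc[:,1])<.18)&(C.min(1)>170); print('  cover edge y',(np.percentile(loc[m,1],[.5,2,5])*1000).round(1))
E
```

```text
side 0 129 [[-42.8, -148.1], [16.5, -96.6], [1977.3, -62.1]]
  cover edge y [-112.  -108.2 -102.3]
side 1 118 [[-43.3, -148.7], [15.1, 114.2], [1979.3, 126.8]]
  cover edge y [-115.   102.4  104.9]
scene 0 148 [[-452.6, -101.2], [-1.0, -95.2], [45.1, 156.0]]
  cover edge y [-109.5 -106.9 -101.5]
scene 1 125 [[-452.6, 112.4], [-4.5, 119.2], [43.6, 157.4]]
  cover edge y [100.7 104.7 107. ]
```

```bash
python3 go.py .552 .275 .2 85.1 .552 .275 .06 85.1 .555 .305 .06 85.1
```

```text
now [0.5415 0.1235 0.2024] [1.7997e+02 1.0000e-02 9.2180e+01] t 6.67 F [ 1.3 -0.8  0.4] w 0.0429 ff 0.0
[0.755, 0.081, 0.012, 0.0, 0.0, 0.079]
[0.755, 0.081, 0.712, 0.0, 0.0, 0.079]
[0.905, 0.102, 0.712, 0.0, 0.0, 0.079]
```

```bash
python3 -m inch '[[0.3,0.08,0.01,0,0,0.08,0],[0.6,0.08,0.01,0,0,0.08,0],[0.755,0.08,0.2,0,0,0.08,0],[0.755,0.08,0.5,0,0,0.08,0],[0.755,0.08,0.71,0,0,0.08,0],[0.755,0.08,0.71,0,0,0.08,0],[0.83,0.09,0.71,0,0,0.08,0],[0.88,0.1,0.71,0,0,0.08,0],[0.88,0.1,0.71,0,0,0.08,0]]'; for i in 1; do python3 -m inch '[[0.02,0,0,0,0,0,0],[0.02,0,0,0,0,0,0]]'; done;  python3 -m inch '[[0.02,0,0,0,0,0,0],[0.02,0,0,0,0,0,0]]'
```

```text
clock: 7.8
position: [0.555, 0.3011, 0.0618]
tool_rot: [3.14, -0.001, 1.486]
force: [0.3, 0.3, -0.1]
grip_width: 0.0
finger_force: 0.0
clock: 8.05
position: [0.5551, 0.3014, 0.0616]
tool_rot: [3.141, 0.003, 1.484]
force: [-3.9, -18.4, 12.4]
grip_width: 0.0005
finger_force: 9.4
clock: 8.3
position: [0.5551, 0.3016, 0.0615]
tool_rot: [-3.14, 0.008, 1.481]
force: [-9.8, -37.1, 24.1]
grip_width: 0.0001
finger_force: 19.2
```

```bash
python3 -m inch '[[-0.1,0,0,0,0,0,0],[-0.2,0,-0.4,0,0,0,0],[-0.4,0,-0.7,0,0,0.2,0.4],[-1,0,-0.7,0,0,0.4,0.4],[-1,0,-0.7,0,0,0.4,0.4],[-1,0,-0.7,0,0,0.4,0.4],[-1,0,-0.7,0,0,0.4,0.4],[-1,0,-0.7,0,0,0.4,0.4]]'; python3 -m inch '[[-1,0,0,0,0,0,0.4],[-1,0,0,0,0,0,0.4],[-1,0,0,0,0,0,0.4],[-1,0,0,0,0,0,0.4]]';python3 go.py .458 -.427 .2 9
```

```text
clock: 9.3
position: [0.5379, 0.1103, 0.2001]
tool_rot: [-3.141, -0.0, 0.861]
force: [-0.5, 0.7, -0.9]
grip_width: 0.0342
finger_force: 0.0
clock: 9.8
position: [0.405, -0.0436, 0.2004]
tool_rot: [-3.141, -0.0, 0.856]
force: [1.2, 0.5, 0.4]
grip_width: 0.0342
finger_force: 0.0
now [ 0.405  -0.0436  0.2004] [-1.7995e+02 -2.0000e-02  4.9070e+01] t 9.8 F [1.2 0.5 0.4] w 0.0342 ff 0.0
[-1.274, 1.456, 0.0, -0.001, 0.0, 0.445]
```

```bash
python3 -m inch '[[-0.85,0.95,0,0,0,0.4,0.45],[-0.85,0.95,0,0,0,0.4,0.45],[-0.85,0.95,0,0,0,0.4,0.45],[-0.85,0.95,0,0,0,0.4,0.45],[-0.85,0.95,0,0,0,0.4,0.45],[-0.85,0.95,0,0,0,0.445,0.45]]'; python3 go.py .458 -.427 .2 9 .458 -.427 .071 9
```

```text
clock: 10.55
position: [0.4398, -0.2952, 0.1997]
tool_rot: [-3.141, 0.001, 0.158]
force: [-0.1, -0.4, 0.9]
grip_width: 0.0381
finger_force: 0.0
now [ 0.4398 -0.2952  0.1997] [-1.7998e+02  3.0000e-02  9.0700e+00] t 10.55 F [-0.1 -0.4  0.9] w 0.0381 ff 0.0
[-0.014, 0.665, -0.001, -0.0, 0.0, 0.001]
[-0.014, 0.665, 0.644, -0.0, 0.0, 0.001]
```

```bash
python3 -m inch '[[-0.014,0.3,0,0,0,0,0.5],[-0.014,0.6,0,0,0,0,0.5],[-0.014,0.665,0.15,0,0,0,0.5],[-0.014,0.665,0.35,0,0,0,0.5],[-0.014,0.665,0.55,0,0,0,0.5],[-0.014,0.665,0.644,0,0,0,0.5],[-0.014,0.665,0.644,0,0,0,0.5]]'; python3 - <<'E'
from fit import *
f=grab('side'); save(f,'side2.png'); f=grab('scene'); i=f['img'][200:350,100:320]; cv2.imwrite('pics/sc2.png',cv2.resize(i,None,fx=3.5,fy=3.5)[...,::-1])
E
```

```text
clock: 11.42
position: [0.4575, -0.4264, 0.0708]
tool_rot: [-3.14, 0.001, 0.159]
force: [-0.1, 0.3, 1.4]
grip_width: 0.0427
finger_force: 0.0
```

View pics/sc2.png

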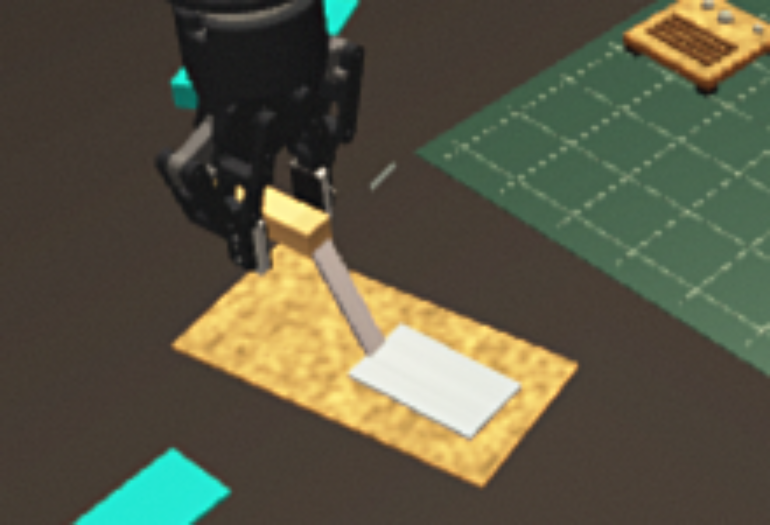

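The crop shows the fingers straddling the wooden handle at (295,220). Its steel blade is on cork at (440,380), so this is the right spatula. I'll grip it.

```bash
python3 -m inch '[[0,0,0,0,0,0,0.2],[0,0,0,0,0,0,0.1],[0,0,0,0,0,0,0],[0,0,0,0,0,0,0],[0,0,0,0,0,0,0],[0,0,0,0,0,0,0],[0,0,0,0,0,0,0]]' 100;  python3 -m inch '[[0,0,-0.05,0,0,0,0],[0,0,-0.1,0,0,0,0],[0,0,-0.2,0,0,0,0],[0,0,-0.3,0,0,0,0],[0,0,-0.4,0,0,0,0],[0,0,-0.4,0,0,0,0],[0,0,-0.4,0,0,0,0]]'; python3 - <<'E'
from fit import *
for n in('side','scene'):
  f=grab(n); np.savez('pics/'+n+'3.npz',**f); P,C=pts([f])
  hsv=cv2.cvtColor(C[None].astype(np.uint8),cv2.COLOR_RGB2HSV)[0]
  m=box(P,.49,.66,-.47,-.35,.07,.105)&(hsv[:,1]<60)&(hsv[:,2]>110); q=clean(P[m]); print(n,'blade',*rect(q),np.percentile(q[:,2],[5,50,95]))
  A=np.c_[q[:,:2]-q[:,:2].mean(0),np.ones(len(q))]; print(np.linalg.lstsq(A,q[:,2],rcond=None)[0])
i=f['img'][180:340,100:320]; cv2.imwrite('pics/sc3.png',cv2.resize(i,None,fx=3.5,fy=3.5)[...,::-1])
E
```

```text
clock: 12.4
position: [0.4573, -0.4276, 0.0724]
tool_rot: [3.141, -0.001, 0.157]
force: [-1.5, 1.3, 7.6]
grip_width: 0.0162
finger_force: 97.8
clock: 13.28
position: [0.457, -0.427, 0.1513]
tool_rot: [-3.141, 0.0, 0.158]
force: [0.6, -0.1, -1.3]
grip_width: 0.0166
finger_force: 97.5
side blade [ 557.7 -420.5] [86.1 22.2] 21.96 [0.08038617 0.08374342 0.08675041]
[-0.02780407  0.05802327  0.0837862 ]
scene blade [ 551.5 -411.8] [98.5 47.9] 8.95 [0.08215114 0.08403511 0.0933178 ]
[-0.06022339 -0.00931832  0.08487032]
```

View pics/sc3.png

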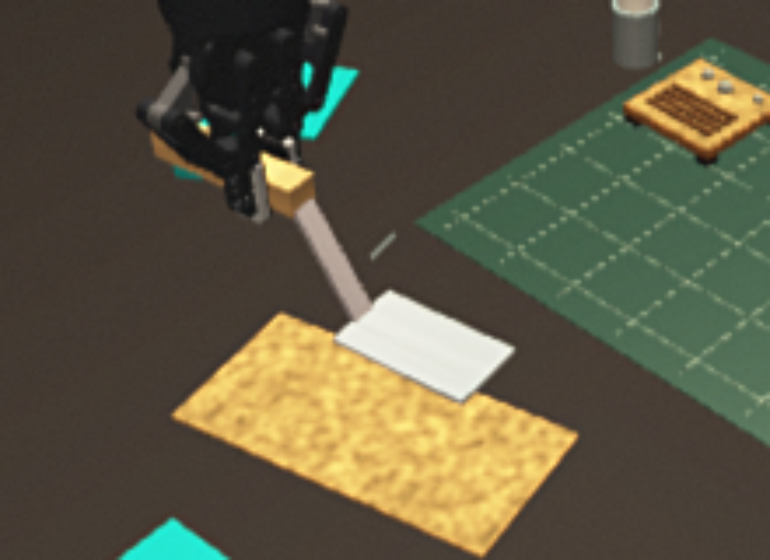

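```bash
python3 - <<'E'
from fit import *
for n in('side','scene'):
 for k,z0,z1 in((1,.002,.0105),(3,.075,.0895)):
  f=dict(np.load(f'pics/{n}{k}.npz')); P,C=pts([f])
  hsv=cv2.cvtColor(C[None].astype(np.uint8),cv2.COLOR_RGB2HSV)[0]
  m=box(P,.49,.66,-.47,-.35,z0,z1)&(hsv[:,1]<60)&(hsv[:,2]>110); q=clean(P[m])
  u=np.array([.9877,.1564]);w=np.array([-.1564,.9877]); d=q[:,:2]-np.array([.5567,-.4113]); 
  a=d@u;b=d@w; k_=(abs(a)<.045); A=np.c_[a,b,np.ones(len(a))][k_]; c=np.linalg.lstsq(A,q[k_,2],rcond=None)[0]
  print(n,k,len(a),c.round(4),'along',(np.percentile(a,[1,50,99])*1000).round(1),'across',(np.percentile(b,[1,50,99])*1000).round(1))
E
```

```text
side 1 242 [-0.0111  0.0319  0.0061] along [-41.7   8.4  40.9] across [-21.9  -4.6  21.2]
side 3 76 [-0.0184  0.0617  0.0842] along [-43.5 -22.   41.3] across [-22.2 -11.7   7. ]
scene 1 794 [0.0028 0.0003 0.0064] along [-39.7   3.   43.8] across [-23.1  -1.1  22.6]
scene 3 845 [-0.0068  0.0007  0.084 ] along [-41.9   1.6  42.8] across [-23.1  -0.2  23.4]
```

```bash
python3 - <<'E'
from fit import *
for n in('side','scene'):
  f=dict(np.load(f'pics/{n}1.npz')); P,C=pts([f]); print('mat z',[np.median(P[box(P,*b),2]).round(4) for b in((.42,.7,-.25,-.13,-.01,.01),(.5,.55,-.12,-.02,-.01,.01))],'desk',np.median(P[box(P,.4,.7,-.37,-.3,-.01,.01),2]).round(4))
E
python3 go.py .452 -.267 .12 87.6
```

```text
mat z [np.float64(0.0005), np.float64(0.0006)] desk -0.0001
mat z [np.float64(0.0012), np.float64(0.0012)] desk 0.0005
now [ 0.4568 -0.427   0.1508] [-1.7995e+02  4.0000e-02  9.0200e+00] t 13.38 F [ 0.4  0.1 -1. ] w 0.0163 ff 97.5
[0.102, -0.794, 0.155, -0.001, 0.0, -0.873]
```

```bash
python3 -m inch '[[0.05,-0.15,0,0,0,-0.08,0],[0.1,-0.3,0,0,0,-0.18,0],[0.1,-0.45,0,0,0,-0.28,0],[0.1,-0.6,0,0,0,-0.38,0],[0.1,-0.75,0,0,0,-0.48,0],[0.1,-0.794,0.05,0,0,-0.58,0],[0.1,-0.794,0.1,0,0,-0.68,0],[0.1,-0.794,0.155,0,0,-0.78,0],[0.1,-0.794,0.155,0,0,-0.85,0],[0.1,-0.794,0.155,0,0,-0.873,0],[0.1,-0.794,0.155,0,0,-0.873,0],[0.1,-0.794,0.155,0,0,-0.873,0]]'; python3 go.py .452 -.267 .0738 87.6
```

```text
clock: 14.88
position: [0.4519, -0.2673, 0.1205]
tool_rot: [-3.142, 0.0, 1.527]
force: [-0.4, 0.6, -1.3]
grip_width: 0.0163
finger_force: 97.7
now [ 0.4519 -0.2673  0.1205] [-180.      0.     87.49] t 14.88 F [-0.4  0.6 -1.3] w 0.0163 ff 97.7
[0.002, 0.0, 0.233, -0.0, 0.0, -0.001]
```

```bash
python3 -m inch '[[0.002,0,0.06,0,0,0,0],[0.002,0,0.13,0,0,0,0],[0.002,0,0.19,0,0,0,0],[0.002,0,0.225,0,0,0,0],[0.002,0,0.235,0,0,0,0],[0.002,0,0.235,0,0,0,0],[0.002,0,0.235,0,0,0,0]]'; cat > rel.py <<'E'
import sys
from fit import *
# args: base guess x y, blade guess from TCP
bx,by=map(float,sys.argv[1:3]); s=bot.observe(); yaw=s['tool_rot'][2]; u=np.array([np.cos(yaw),np.sin(yaw)]); w=np.array([-u[1],u[0]]); t=s['position'][:2]
print('tcp',s['position'].round(4),'yaw',np.degrees(yaw).round(2))
for n in('side','scene'):
  f=grab(n); P,C=pts([f]); hsv=cv2.cvtColor(C[None].astype(np.uint8),cv2.COLOR_RGB2HSV)[0]
  bl=t+.1*u; d=P[:,:2]-bl; a=d@u;b=d@w
  m=(abs(a)<.055)&(abs(b)<.04)&(P[:,2]>.001)&(P[:,2]<.0115)&(hsv[:,1]<60)&(hsv[:,2]>110); q=clean(P[m]); dd=q[:,:2]-bl
  pa=np.percentile(dd@u,[1,99])*1000;pb=np.percentile(dd@w,[1,99])*1000
  print(n,'blade z',np.median(q[:,2]).round(4),'along',pa.round(1),'across',pb.round(1),'mid',pb.mean().round(1))
  q=clean(P[box(P,bx-.062,bx+.062,by-.062,by+.062,.0115,.03)]); c,wh,an=rect(q); an=an%90
  e=np.array(c)/1000-bl; base=min([an+k*90 for k in range(4)],key=lambda v:abs(v-np.degrees(yaw)))
  print('   base',c,wh,'dir',base,'along',(e@u*1000).round(1),'across',(e@w*1000).round(1),'rel across',(e@w*1000-pb.mean()).round(1))
save(f,sys.argv[3]) if len(sys.argv)>3 else 0
E
python3 rel.py .4604 -.0697 s4.png
```

```text
clock: 15.75
position: [0.4521, -0.267, 0.0738]
tool_rot: [3.141, 0.0, 1.529]
force: [0.0, -0.1, -1.4]
grip_width: 0.0161
finger_force: 97.8
tcp [ 0.4521 -0.267   0.0738] yaw 87.58
side blade z 0.0063 along [-41.5  40.3] across [-19.5  26.3] mid 3.4
   base [458.9 -69.9] [79.5 80.5] dir 89.28 along 97.2 across 1.5 rel across -1.9
scene blade z 0.0066 along [-40.8  40.6] across [-23.1  21.6] mid -0.7
   base [463.  -68.9] [81.6 81.2] dir 88.37 along 98.4 across -2.5 rel across -1.8
```

```bash
python3 go.py .4563 -.2672 .0738 88.3 .4592 -.1695 .0738 88.3 .4592 -.1695 .0838 88.3
```

```text
now [ 0.4521 -0.267   0.0738] [1.7997e+02 1.0000e-02 8.7590e+01] t 15.85 F [ 0.8  0.1 -1.5] w 0.0162 ff 97.8
[-0.0, 0.021, -0.0, 0.0, 0.0, -0.008]
[0.488, 0.015, -0.0, 0.0, 0.0, -0.008]
[0.488, 0.015, -0.05, 0.0, 0.0, -0.008]
```

```bash
python3 -m inch '[[0,0.021,0,0,0,-0.008,0],[0,0.021,0,0,0,-0.008,0],[0.06,0.02,0,0,0,-0.008,0],[0.12,0.02,0,0,0,-0.008,0],[0.18,0.019,0,0,0,-0.008,0],[0.24,0.018,0,0,0,-0.008,0],[0.3,0.017,0,0,0,-0.008,0],[0.36,0.016,0,0,0,-0.008,0],[0.42,0.016,0,0,0,-0.008,0],[0.46,0.015,0,0,0,-0.008,0],[0.48,0.015,0,0,0,-0.008,0],[0.488,0.015,0,0,0,-0.008,0],[0.488,0.015,0,0,0,-0.008,0]]'; python3 rel.py .4622 -.0695; python3 - <<'E'
from h import *
f=grab('scene'); i=f['img'][150:280,230:400]; cv2.imwrite('pics/c4.png',cv2.resize(i,None,fx=4,fy=4,interpolation=2)[...,::-1])
E
```

```text
clock: 17.48
position: [0.459, -0.1698, 0.0735]
tool_rot: [3.142, 0.0, 1.541]
force: [-0.5, 0.2, -0.7]
grip_width: 0.016
finger_force: 97.7
tcp [ 0.459  -0.1698  0.0735] yaw 88.29
side blade z 0.0053 along [-44.  -37.3] across [ 5.7 23.2] mid 14.5
   base [458.5 -69. ] [82.4 80.2] dir 90.82 along 0.7 across 3.5 rel across -10.9
scene blade z 0.0051 along [-41.2 -35. ] across [-20.8  16.9] mid -1.9
   base [462.9 -77.2] [96.6 80.8] dir 89.55 along -7.4 across -1.1 rel across 0.8
```

View pics/c4.png

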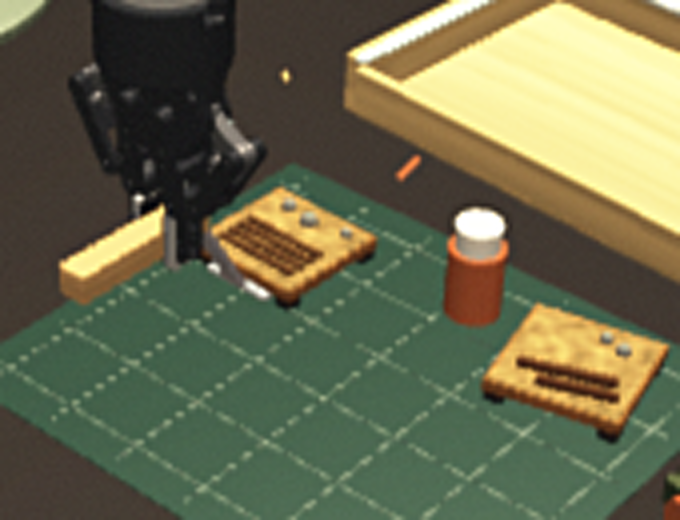

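The blade is fully under the base at crop (235,270), and the base is still flat. I'll lift it gently.

```bash
python3 -m inch '[[0,0,-0.008,0,0,0,0],[0,0,-0.016,0,0,0,0],[0,0,-0.025,0,0,0,0],[0,0,-0.04,0,0,0,0],[0,0,-0.065,0,0,0,0],[0,0,-0.1,0,0,0,0],[0,0,-0.14,0,0,0,0],[0,0,-0.19,0,0,0,0],[0,0,-0.24,0,0,0,0],[0,0,-0.3,0,0,0,0],[0,0,-0.36,0,0,0,0],[0,0,-0.4,0,0,0,0],[0,0,-0.42,0,0,0,0],[0,0,-0.42,0,0,0,0]]'; python3 go.py .4673 .1488 .155 85.1 .4673 .1488 .0775 85.1; python3 - <<'E'
from fit import *
f=grab('scene');save(f,'s5.png'); P,C=pts([f]); q=clean(P[box(P,.4,.53,-.13,-.01,.087,.12)]);print(*rect(q)); m=q[:,2]<np.percentile(q[:,2],70); A=np.c_[q[:,:2]-q[:,:2].mean(0),np.ones(len(q))];print(np.linalg.lstsq(A,q[:,2],rcond=None)[0].round(4))
E
```

```text
clock: 19.38
position: [0.4591, -0.1695, 0.1576]
tool_rot: [3.141, 0.0, 1.541]
force: [-0.1, -0.1, -1.9]
grip_width: 0.0161
finger_force: 97.7
now [ 0.4591 -0.1695  0.1576] [179.99   0.    88.31] t 19.38 F [-0.1 -0.1 -1.9] w 0.0161 ff 97.7
[1.592, -0.006, 0.013, 0.0, 0.0, 0.036]
[1.592, -0.006, 0.4, 0.0, 0.0, 0.036]
[462.3 -78.3] [98.9 82.6] 88.51
[-0.0361  0.002   0.0983]
```

View pics/s5.png

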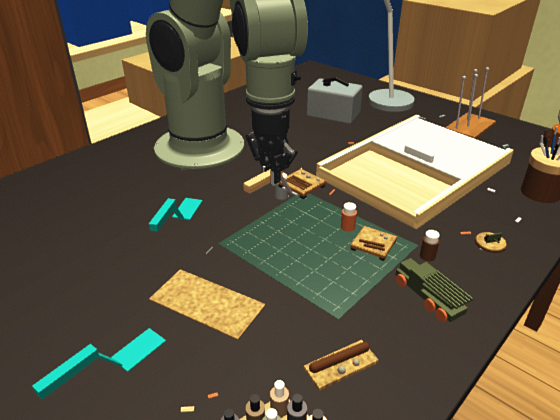

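```bash
python3 -m inch '[[0.015,0,0,0,0,0,0],[0.05,0,0,0,0,0,0],[0.1,0,0,0,0,0.003,0],[0.16,0,0,0,0,0.006,0],[0.23,0,0,0,0,0.01,0],[0.31,0,0,0,0,0.014,0],[0.39,0,0,0,0,0.018,0],[0.47,0,0,0,0,0.022,0],[0.55,0,0,0,0,0.026,0],[0.63,0,0,0,0,0.03,0],[0.71,0,0,0,0,0.034,0],[0.79,0,0,0,0,0.036,0],[0.86,0,0,0,0,0.036,0],[0.92,-0.002,0,0,0,0.036,0],[0.96,-0.003,0,0,0,0.036,0],[0.985,-0.004,0,0,0,0.036,0],[0.99,-0.004,0,0,0,0.036,0],[0.99,-0.004,0,0,0,0.036,0]]'; python3 go.py .4673 .1488 .155 85.1;python3 -m inch '[[0.015,0,0,0,0,0,0],[0.05,0,0,0,0,0,0],[0.1,0,0,0,0,0,0],[0.16,0,0,0,0,0,0],[0.23,0,0,0,0,0,0],[0.31,0,0,0,0,0,0],[0.39,0,0,0,0,0,0],[0.46,0,0,0,0,0,0],[0.52,0,0,0,0,0,0],[0.56,0,0,0,0,0,0],[0.59,0,0,0,0,0,0],[0.6,0,0,0,0,0,0],[0.6,0,0,0,0,0,0]]'; python3 go.py .4673 .1488 .155 85.1; python3 - <<'E'
from fit import *
for n in('side','scene'):
  f=grab(n);save(f,n+'6.png'); P,C=pts([f]); q=clean(P[box(P,.41,.54,.18,.33,.087,.12)]);print(*rect(q)); q=clean(P[box(P,.38,.7,.11,.28,-.01,.012)]);print('floor z',np.median(q[:,2]),*rect(q))
E
```

```text
clock: 21.68
position: [0.4641, 0.0281, 0.1575]
tool_rot: [3.142, 0.0, 1.484]
force: [-0.6, 0.3, -1.9]
grip_width: 0.0164
finger_force: 97.7
now [0.4641 0.0281 0.1575] [1.800e+02 1.000e-02 8.504e+01] t 21.68 F [-0.6  0.3 -1.9] w 0.0164 ff 97.7
[0.603, -0.036, 0.012, 0.0, 0.0, -0.001]
clock: 23.3
position: [0.4744, 0.1478, 0.1575]
tool_rot: [-3.142, 0.0, 1.485]
force: [1.1, -0.0, -1.5]
grip_width: 0.0164
finger_force: 97.7
now [0.4744 0.1478 0.1575] [-1.800e+02  1.000e-02  8.506e+01] t 23.3 F [ 1.1 -0.  -1.5] w 0.0164 ff 97.7
[0.002, -0.036, 0.013, -0.0, 0.0, -0.0]
[477.7 237.3] [95.2 78. ] 85.37
floor z 0.003696334799837385 [540.  197.7] [162.2 318.7] 89.49
[484.2 237.7] [99.5 78.4] 85.02
floor z 0.004302693046745321 [527.8 209.7] [157.2 276.8] 85.97
```

View pics/side6.png

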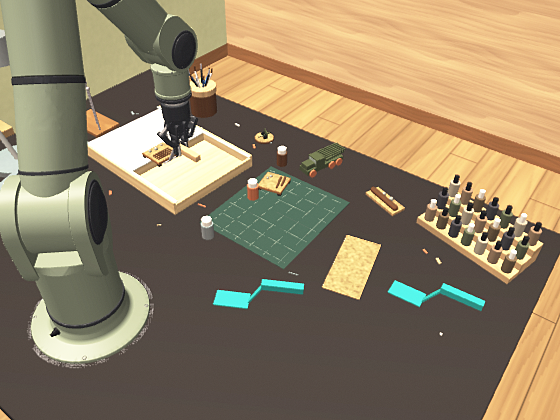

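```bash
python3 -m inch '[[0,-0.01,0.02,0,0,0,0],[0,-0.01,0.06,0,0,0,0],[0,-0.01,0.11,0,0,0,0],[0,-0.01,0.16,0,0,0,0],[0,-0.01,0.21,0,0,0,0],[0,-0.01,0.26,0,0,0,0],[0,-0.01,0.3,0,0,0,0],[0,-0.01,0.33,0,0,0,0],[0,-0.01,0.35,0,0,0,0],[0,-0.01,0.365,0,0,0,0],[0,-0.01,0.375,0,0,0,0],[0,-0.01,0.383,0,0,0,0],[0,-0.01,0.39,0,0,0,0],[0,-0.01,0.396,0,0,0,0],[0,-0.01,0.402,0,0,0,0],[0,-0.01,0.402,0,0,0,0],[0,-0.01,0.402,0,0,0,0]]'; python3 - <<'E'
from fit import *
for n in('side','scene'):
  f=grab(n);save(f,n+'7.png'); P,C=pts([f]); q=clean(P[box(P,.41,.54,.18,.33,.014,.035)]);print(*rect(q),np.percentile(q[:,2],[10,50,90]))
E
```

```text
clock: 25.52
position: [0.4725, 0.1481, 0.0772]
tool_rot: [3.141, -0.0, 1.485]
force: [-0.0, 0.8, -0.8]
grip_width: 0.0161
finger_force: 97.7
[463.5 255.8] [124.   98.9] 82.53 [0.01666782 0.02099248 0.0293184 ]
[477.5 254.4] [126.2 112.1] 85.1 [0.01631407 0.02123311 0.02914462]
```

```bash
python3 -m inch '[[-0.02,0,0,0,0,0,0],[-0.06,0,0,0,0,0,0],[-0.11,0,0,0,0,0,0],[-0.17,0,0,0,0,0,0],[-0.23,0,0,0,0,0,0],[-0.29,0,0,0,0,0,0],[-0.35,0,0,0,0,0,0],[-0.4,0,0,0,0,0,0],[-0.44,0,0,0,0,0,0],[-0.455,0,0,0,0,0,0],[-0.455,0,0,0,0,0,0]]'; python3 - <<'E'
from fit import *
f=grab('scene'); i=f['img'][90:230,300:520]; cv2.imwrite('pics/c8.png',cv2.resize(i,None,fx=3.5,fy=3.5,interpolation=2)[...,::-1])
E
```

```text
clock: 27.0
position: [0.4646, 0.0575, 0.0771]
tool_rot: [3.142, -0.0, 1.485]
force: [-0.3, 0.3, -1.3]
grip_width: 0.0162
finger_force: 97.7
```

View pics/c8.png

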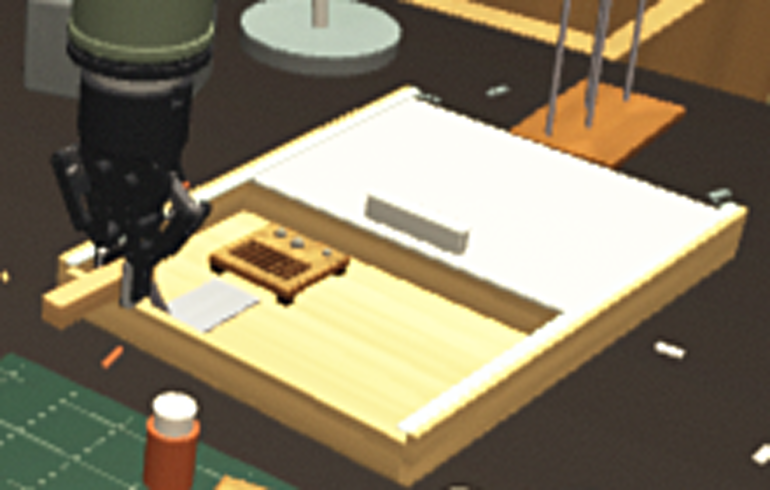

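The base stands flat in the bay at crop (280,262), with the blade clear at (215,303). Next is the far base.

```bash
python3 -m inch '[[0,0,-0.06,0,0,0,0],[0,0,-0.16,0,0,0,0],[0,0,-0.28,0,0,0,0],[0,0,-0.4,0,0,0,0],[0,0,-0.46,0,0,0,0],[-0.1,0.08,-0.46,0,0,0,0],[-0.25,0.22,-0.46,0,0,0,0],[-0.45,0.38,-0.46,0,0,-0.03,0],[-0.65,0.54,-0.46,0,0,-0.08,0],[-0.8,0.7,-0.46,0,0,-0.13,0],[-0.92,0.8,-0.46,0,0,-0.17,0],[-0.98,0.84,-0.46,0,0,-0.18,0],[-0.98,0.84,-0.46,0,0,-0.18,0]]'; python3 go.py .698 -.2456 .16 101.5 .698 -.2456 .0738 101.5; python3 - <<'E'
from fit import *
for n in('side','scene'):
  f=grab(n); P,C=pts([f]); q=clean(P[box(P,.6,.73,-.13,.03,.0115,.03)]);print(*rect(q))
E
```

```text
clock: 28.68
position: [0.6147, -0.1525, 0.1688]
tool_rot: [-3.141, -0.0, 1.766]
force: [-0.6, 0.5, -2.0]
grip_width: 0.0158
finger_force: 97.7
now [ 0.6147 -0.1525  0.1688] [-1.7996e+02 -1.0000e-02  1.0117e+02] t 28.68 F [-0.6  0.5 -2. ] w 0.0158 ff 97.7
[-0.537, 0.318, 0.044, -0.0, -0.0, -0.004]
[-0.537, 0.319, 0.475, -0.0, -0.0, -0.004]
[654.7 -53.8] [74.7 76.6] 10.66
[661.2 -51. ] [80.  82.5] 12.24
```

```bash
python3 -m inch '[[-0.1,0.06,0,0,0,-0.004,0],[-0.3,0.18,0.04,0,0,-0.004,0],[-0.5,0.3,0.1,0,0,-0.004,0],[-0.537,0.319,0.2,0,0,-0.004,0],[-0.537,0.319,0.3,0,0,-0.004,0],[-0.537,0.319,0.39,0,0,-0.004,0],[-0.537,0.319,0.45,0,0,-0.004,0],[-0.537,0.319,0.475,0,0,-0.004,0],[-0.537,0.319,0.475,0,0,-0.004,0],[-0.537,0.319,0.475,0,0,-0.004,0]]'; python3 rel.py .659 -.052;python3 rel.py .659 -.052
```

```text
clock: 30.02
position: [0.699, -0.2452, 0.0748]
tool_rot: [3.141, 0.001, 1.774]
force: [0.9, 0.3, -0.7]
grip_width: 0.0165
finger_force: 97.9
tcp [ 0.699  -0.2452  0.0748] yaw 101.63
side blade z 0.0068 along [-40.   41.7] across [-20.4  26.5] mid 3.0
   base [658.6 -50.4] [78.8 76.1] dir 104.85 along 99.0 across 0.3 rel across -2.8
scene blade z 0.0074 along [-43.6  40.4] across [-36.3  19.6] mid -8.4
   base [661.8 -50.5] [78.6 80.2] dir 101.66 along 98.2 across -2.8 rel across 5.6
tcp [ 0.6989 -0.2453  0.0748] yaw 101.62
side blade z 0.0067 along [-40.5  41.8] across [-21.6  26.5] mid 2.4
   base [654.1 -52.2] [76.4 78.4] dir 107.19 along 98.1 across 5.0 rel across 2.6
scene blade z 0.0072 along [-41.9  41.9] across [-36.3  20.1] mid -8.1
   base [661.3 -52.2] [80.1 79.3] dir 101.64 along 96.7 across -2.0 rel across 6.0
```

```bash
python3 -m inch '[[0,0.006,0.006,0,0,-0.002,0],[0,0.006,0.006,0,0,-0.002,0],[0.06,0.006,0.006,0,0,-0.002,0],[0.12,0.006,0.006,0,0,-0.002,0],[0.18,0.005,0.006,0,0,-0.002,0],[0.24,0.005,0.006,0,0,-0.002,0],[0.3,0.005,0.006,0,0,-0.002,0],[0.36,0.005,0.006,0,0,-0.002,0],[0.42,0.004,0.006,0,0,-0.002,0],[0.46,0.004,0.006,0,0,-0.002,0],[0.48,0.004,0.006,0,0,-0.002,0],[0.488,0.004,0.006,0,0,-0.002,0],[0.488,0.004,0.006,0,0,-0.002,0]]'; python3 rel.py .66 -.052; python3 - <<'E'
from h import *
f=grab('scene'); i=f['img'][180:300,300:460]; cv2.imwrite('pics/c9.png',cv2.resize(i,None,fx=4,fy=4,interpolation=2)[...,::-1])
E
```

```text
clock: 31.85
position: [0.6798, -0.1496, 0.0729]
tool_rot: [-3.142, 0.0, 1.777]
force: [-0.4, 0.2, -1.6]
grip_width: 0.0165
finger_force: 97.9
tcp [ 0.6798 -0.1496  0.0729] yaw 101.79
side blade z 0.0077 along [-40. -40.] across [21.3 21.3] mid 21.3
   base [658.3 -58.5] [79.8 87.4] dir 108.5 along -6.4 across 2.4 rel across -18.9
scene blade z 0.0048 along [-44.8 -35.6] across [-22.3   2.8] mid -9.7
   base [680.8 -48.8] [56.3 91.5] dir 115.36 along -1.5 across -21.6 rel across -11.9
```

View pics/c9.png

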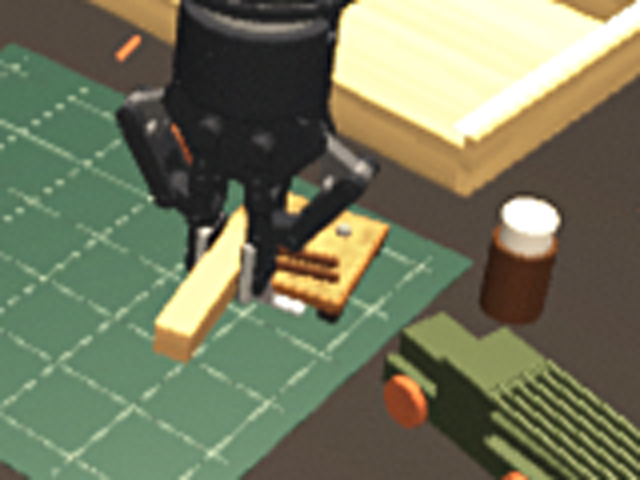

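The blade is under the base, with its rear edge at crop (285,303), and the base is level. Lifting.

```bash
python3 -m inch '[[0,0,-0.008,0,0,0,0],[0,0,-0.016,0,0,0,0],[0,0,-0.025,0,0,0,0],[0,0,-0.04,0,0,0,0],[0,0,-0.065,0,0,0,0],[0,0,-0.1,0,0,0,0],[0,0,-0.14,0,0,0,0],[0,0,-0.19,0,0,0,0],[0,0,-0.24,0,0,0,0],[0,0,-0.3,0,0,0,0],[0,0,-0.36,0,0,0,0],[0,0,-0.41,0,0,0,0],[0,0,-0.43,0,0,0,0],[0,0,-0.43,0,0,0,0]]'; python3 go.py .6167 .136 .158 85.1; python3 - <<'E'
from fit import *
for n in ('side','scene'):
  f=grab(n);save(f,n+'10.png'); P,C=pts([f]); q=clean(P[box(P,.6,.73,-.12,.02,.087,.12)]);print(*rect(q)); A=np.c_[q[:,:2]-q[:,:2].mean(0),np.ones(len(q))];print(np.linalg.lstsq(A,q[:,2],rcond=None)[0].round(4)); q=clean(P[box(P,.55,.61,-.06,0.01,.055,.07)]);print('pot',*rect(q))
E
```

```text
clock: 33.75
position: [0.6798, -0.1494, 0.159]
tool_rot: [3.141, 0.0, 1.777]
force: [-0.9, 0.7, -1.9]
grip_width: 0.0163
finger_force: 97.8
now [ 0.6798 -0.1494  0.159 ] [179.99   0.   101.81] t 33.75 F [-0.9  0.7 -1.9] w 0.0163 ff 97.8
[1.461, -0.017, 0.005, 0.0, 0.0, 0.186]
[657.2 -60. ] [79.9 93.4] 10.26
[ 0.0408 -0.001   0.0992]
pot [572.8 -34.1] [24.5 22.9] 83.04
[676.3 -54.8] [52.2 98.4] 12.97
[-0.0723  0.0067  0.0996]
pot [573.2 -38.5] [11.6 26.2] 37.31
```

```bash
python3 -m inch '[[0.015,0,0,0,0,0,0],[0.05,0,0,0,0,0.003,0],[0.1,0,0,0,0,0.01,0],[0.16,0,0,0,0,0.02,0],[0.23,0,0,0,0,0.035,0],[0.31,-0.002,0,0,0,0.05,0],[0.39,-0.003,0,0,0,0.065,0],[0.47,-0.005,0,0,0,0.08,0],[0.55,-0.006,0,0,0,0.095,0],[0.63,-0.007,0,0,0,0.11,0],[0.71,-0.008,0,0,0,0.125,0],[0.79,-0.009,0,0,0,0.14,0],[0.86,-0.01,0,0,0,0.155,0],[0.92,-0.01,0,0,0,0.168,0],[0.96,-0.011,0,0,0,0.178,0],[0.985,-0.011,0,0,0,0.184,0],[0.99,-0.011,0,0,0,0.186,0],[0.99,-0.011,0,0,0,0.186,0]]'; python3 go.py .6167 .136 .158 85.1
```

```text
clock: 36.1
position: [0.6371, 0.0436, 0.1589]
tool_rot: [3.142, 0.0, 1.484]
force: [0.0, -0.6, -1.9]
grip_width: 0.0163
finger_force: 97.9
now [0.6371 0.0436 0.1589] [1.800e+02 2.000e-02 8.505e+01] t 36.1 F [ 0.  -0.6 -1.9] w 0.0163 ff 97.9
[0.452, -0.142, 0.004, 0.0, 0.0, -0.001]
```

```bash
python3 -m inch '[[0.015,-0.005,0,0,0,0,0],[0.05,-0.016,0,0,0,0,0],[0.1,-0.03,0,0,0,0,0],[0.16,-0.05,0,0,0,0,0],[0.23,-0.072,0,0,0,0,0],[0.3,-0.094,0,0,0,0,0],[0.36,-0.113,0,0,0,0,0],[0.41,-0.13,0,0,0,0,0],[0.44,-0.138,0,0,0,0,0],[0.452,-0.142,0,0,0,0,0],[0.452,-0.142,0,0,0,0,0],[0.452,-0.142,0,0,0,0,0]]'; python3 -m inch '[[0,0,0.02,0,0,0,0],[0,0,0.06,0,0,0,0],[0,0,0.11,0,0,0,0],[0,0,0.16,0,0,0,0],[0,0,0.21,0,0,0,0],[0,0,0.26,0,0,0,0],[0,0,0.3,0,0,0,0],[0,0,0.33,0,0,0,0],[0,0,0.35,0,0,0,0],[0,0,0.365,0,0,0,0],[0,0,0.375,0,0,0,0],[0,0,0.383,0,0,0,0],[0,0,0.389,0,0,0,0]]'; python3 go.py .6167 .136 .077 85.1; python3 - <<'E'
from h import *
f=grab('scene'); i=f['img'][90:230,300:520]; cv2.imwrite('pics/c11.png',cv2.resize(i,None,fx=3.5,fy=3.5,interpolation=2)[...,::-1])
E
```

```text
clock: 37.6
position: [0.6167, 0.136, 0.1589]
tool_rot: [3.142, 0.0, 1.484]
force: [-0.4, 0.3, -1.3]
grip_width: 0.016
finger_force: 97.9
clock: 39.22
position: [0.6166, 0.1365, 0.0811]
tool_rot: [3.141, -0.0, 1.485]
force: [-0.1, 0.3, -2.0]
grip_width: 0.0163
finger_force: 97.9
now [0.6166 0.1365 0.0811] [179.99  -0.    85.07] t 39.23 F [-0.1  0.3 -2. ] w 0.0163 ff 97.9
[-0.003, 0.001, 0.021, 0.0, -0.0, -0.0]
```

View pics/c11.png

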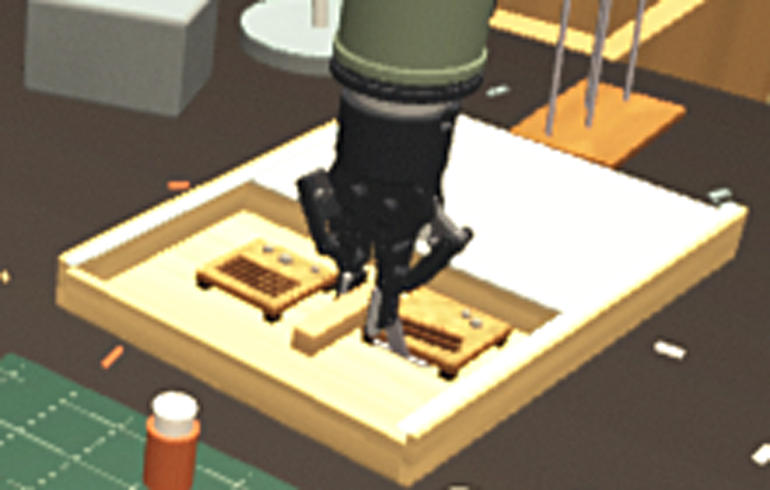

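The second base at crop (450,325) is about to touch the floor. The first one, now at (268,275), has been nudged slightly but is still flat in the bay. Lowering the rest and withdrawing.

```bash
python3 -m inch '[[0,0,0.007,0,0,0,0],[0,0,0.014,0,0,0,0],[0,0,0.021,0,0,0,0],[0,0,0.021,0,0,0,0],[0,0,0.021,0,0,0,0]]'; python3 go.py .6167 .136 .077 85.1; python3 -m inch '[[-0.02,0,0,0,0,0,0],[-0.06,0,0,0,0,0,0],[-0.11,0,0,0,0,0,0],[-0.17,0,0,0,0,0,0],[-0.23,0,0,0,0,0,0],[-0.29,0,0,0,0,0,0],[-0.35,0,0,0,0,0,0],[-0.4,0,0,0,0,0,0],[-0.44,0,0,0,0,0,0],[-0.455,0,0,0,0,0,0],[-0.455,0,0,0,0,0,0]]';python3 - <<'E'
from fit import *
f=grab('scene'); P,C=pts([f])
loc=np.stack([(P[:,0]-.5467)*.9963-(P[:,1]-.1972)*.0854,(P[:,0]-.5467)*.0854+(P[:,1]-.1972)*.9963,P[:,2]],1)
for s in((-.14,-.01),(.02,.14)):
  q=clean(loc[box(loc,*s,-.06,.1,.016,.035)]);print(*rect(q),np.percentile(q[:,2],[10,50,90]).round(4))
E
```

```text
clock: 39.9
position: [0.6166, 0.1365, 0.0769]
tool_rot: [3.142, 0.0, 1.485]
force: [0.6, 1.8, -2.0]
grip_width: 0.0163
finger_force: 97.9
now [0.6166 0.1365 0.0769] [180.     0.    85.07] t 39.9 F [ 0.6  1.8 -2. ] w 0.0163 ff 97.9
[-0.002, 0.001, -0.0, 0.0, 0.0, -0.0]
clock: 41.28
position: [0.6088, 0.0459, 0.0769]
tool_rot: [-3.142, -0.0, 1.485]
force: [-0.0, 0.1, -1.0]
grip_width: 0.0164
finger_force: 97.9
[-89.1 -16.3] [ 9.8 25.4] 58.71 [0.0166 0.0199 0.0214]
[77.3 43.5] [77.3 79.1] 89.29 [0.0183 0.0209 0.0259]
```

```bash
python3 -m inch '[[0,0,-0.06,0,0,0,0],[0,0,-0.16,0,0,0,0],[0,0,-0.28,0,0,0,0],[0,0,-0.4,0,0,0,0],[0,0,-0.48,0,0,0,0],[-0.15,-0.02,-0.48,0,0,0,0],[-0.35,-0.05,-0.48,0,0,0,0],[-0.6,-0.1,-0.48,0,0,0,0],[-0.85,-0.15,-0.48,0,0,0,0],[-1,-0.2,-0.48,0,0,0,0],[-1,-0.2,-0.48,0,0,0,0]]'; python3 go.py .4573 -.427 .14 9; python3 - <<'E'
from fit import *
f=grab('scene'); P,C=pts([f])
loc=np.stack([(P[:,0]-.5467)*.9963-(P[:,1]-.1972)*.0854,(P[:,0]-.5467)*.0854+(P[:,1]-.1972)*.9963,P[:,2]],1)
for s in((-.14,0),(.02,.14)):
  q=clean(loc[box(loc,*s,-.09,.1,.016,.035)]);print(*rect(q),np.percentile(q[:,2],[10,50,90]).round(4))
i=f['img'][90:280,250:520]; cv2.imwrite('pics/c12.png',cv2.resize(i,None,fx=2.8,fy=2.8,interpolation=2)[...,::-1])
E
```

```text
clock: 42.7
position: [0.5508, -0.1525, 0.1738]
tool_rot: [3.141, 0.001, 1.481]
force: [-0.9, -0.5, -1.1]
grip_width: 0.0164
finger_force: 97.9
now [ 0.5508 -0.1525  0.1738] [1.7997e+02 4.0000e-02 8.4850e+01] t 42.7 F [-0.9 -0.5 -1.1] w 0.0164 ff 97.9
[-1.409, -0.342, 0.17, 0.001, 0.0, 0.843]
[-59.7  16. ] [78.3 78.3] 1.16 [0.0179 0.0206 0.0239]
[78.3 45.1] [82.2 79.7] 89.52 [0.0183 0.021  0.0262]
```

View pics/c12.png

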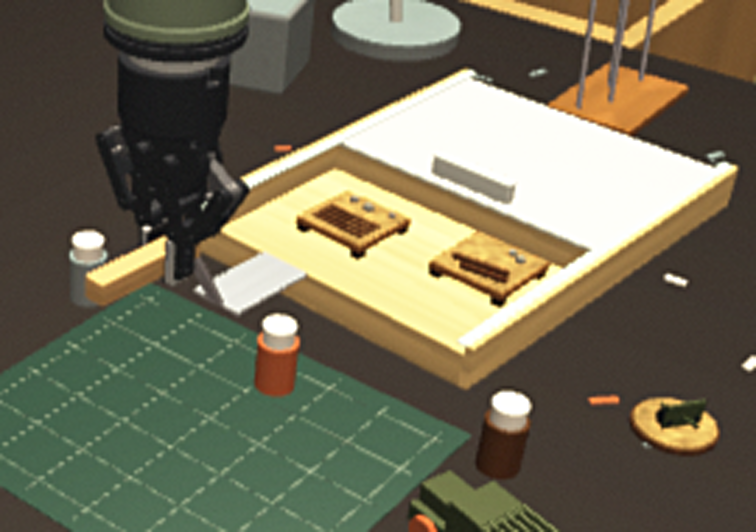

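Both bases stand flat in the bay at crop (353,220) and (490,265), and all the pots are upright. The spatula goes back to the pad next.

```bash
python3 -m inch '[[-0.1,-0.02,0,0,0,0.04,0],[-0.25,-0.06,0,0,0,0.12,0],[-0.42,-0.1,0,0,0,0.21,0],[-0.6,-0.15,0,0,0,0.31,0],[-0.75,-0.2,0,0,0,0.41,0],[-0.88,-0.25,0,0,0,0.51,0],[-0.97,-0.3,0,0,0,0.61,0],[-0.99,-0.342,0,0,0,0.71,0],[-0.99,-0.342,0,0,0,0.79,0],[-0.99,-0.342,0,0,0,0.835,0],[-0.99,-0.342,0,0,0,0.843,0],[-0.99,-0.342,0,0,0,0.843,0]]'; python3 go.py .4573 -.427 .1 9 .4573 -.427 .073 9
```

```text
clock: 44.25
position: [0.4667, -0.3411, 0.173]
tool_rot: [-3.142, -0.0, 0.162]
force: [-0.0, 1.0, -1.9]
grip_width: 0.0161
finger_force: 98.0
now [ 0.4667 -0.3411  0.173 ] [-180.     -0.      9.28] t 44.25 F [-0.   1.  -1.9] w 0.0161 ff 98.0
[-0.116, 0.416, 0.365, -0.0, -0.0, 0.003]
[-0.116, 0.416, 0.5, -0.0, -0.0, 0.003]
```

```bash
python3 -m inch '[[-0.02,0.08,0,0,0,0.003,0],[-0.06,0.22,0,0,0,0.003,0],[-0.1,0.36,0.03,0,0,0.003,0],[-0.116,0.416,0.1,0,0,0.003,0],[-0.116,0.416,0.2,0,0,0.003,0],[-0.116,0.416,0.3,0,0,0.003,0],[-0.116,0.416,0.39,0,0,0.003,0],[-0.116,0.416,0.45,0,0,0.003,0],[-0.116,0.416,0.475,0,0,0.003,0],[-0.116,0.416,0.485,0,0,0.003,0],[-0.116,0.416,0.49,0,0,0.003,0],[-0.116,0.416,0.495,0,0,0.003,0],[-0.116,0.416,0.5,0,0,0.003,0],[-0.116,0.416,0.5,0,0,0.003,0]]'; python3 go.py .4573 -.427 .073 9
```

```text
clock: 46.0
position: [0.457, -0.4273, 0.073]
tool_rot: [3.141, -0.0, 0.156]
force: [0.6, 0.7, -0.6]
grip_width: 0.0162
finger_force: 98.1
now [ 0.457  -0.4273  0.073 ] [ 1.7999e+02 -1.0000e-02  8.9300e+00] t 46.0 F [ 0.6  0.7 -0.6] w 0.0162 ff 98.1
[0.002, -0.001, 0.0, 0.0, -0.0, -0.001]
```

```bash
python3 -m inch '[[0,0,0.004,0,0,0,0],[0,0,0.004,0,0,0,0]]'; python3 -m inch '[[0,0,0.004,0,0,0,0.25],[0,0,0.004,0,0,0,0.35],[0,0,0.004,0,0,0,0.5],[0,0,0.004,0,0,0,0.5],[0,0,0.004,0,0,0,0.5],[0,0,-0.1,0,0,0,0.5],[0,0,-0.3,0,0,0,0.5],[0,0,-0.5,0,0,0,0.5],[0,0,-0.6,0,0,0,0.5],[0,0,-0.6,0,0,0,0.5]]' 40; python3 - <<'E'
from fit import *
for n in('side','scene'):
  f=grab(n); P,C=pts([f])
  hsv=cv2.cvtColor(C[None].astype(np.uint8),cv2.COLOR_RGB2HSV)[0]
  m=box(P,.5,.66,-.47,-.35,.003,.012)&(hsv[:,1]<50)&(hsv[:,2]>110); print(n,'blade',*rect(clean(P[m])),np.median(P[m,2]))
  m=box(P,.33,.6,-.5,-.35,.076,.09); print('handle',*rect(clean(P[m])))
E
python3 go.py .552 .2 .2 -4.9 .558 .316 .063 -4.9
```

```text
clock: 46.25
position: [0.4566, -0.4275, 0.0726]
tool_rot: [3.141, -0.0, 0.155]
force: [-4.0, 2.1, 7.9]
grip_width: 0.0162
finger_force: 99.5
clock: 47.5
position: [0.4573, -0.4275, 0.1938]
tool_rot: [3.14, -0.002, 0.156]
force: [0.2, -0.9, -0.6]
grip_width: 0.0425
finger_force: 0.0
side blade [ 555.7 -412.5] [82.1 45.4] 11.79 0.005924507597946604
handle [ 431.9 -432.9] [100.4  18.9] 9.28
scene blade [ 556.8 -411.9] [88.  47.8] 8.33 0.006375807154149519
handle [ 435.5 -432.3] [102.1  21.2] 10.19
now [ 0.4569 -0.4268  0.1917] [-1.7996e+02  1.0000e-02  8.9400e+00] t 47.6 F [-0.2  0.1 -0.3] w 0.0426 ff 0.0
[0.957, -3.022, -0.04, -0.0, 0.0, 0.154]
[1.077, -3.59, 0.645, -0.0, 0.0, 0.154]
```

```bash
python3 -m inch '[[0.5,-1,0,0,0,-0.92,0.5],[0.5,-1,0,0,0,-0.92,0.5],[0.5,-1,0,0,0,-0.92,0.5],[0.5,-1,0,0,0,-0.92,0.5],[0.5,-1,0,0,0,-0.92,0.5],[0.5,-1,0,0,0,-0.92,0.5],[0.5,-1,0,0,0,-0.92,0.5],[0.5,-1,0,0,0,-0.92,0.5],[0.5,-1,0,0,0,-0.92,0.5]]'; python3 -m inch '[[1,0,0,0,0,-0.92,0.5],[1,0,0,0,0,-0.92,0.5],[1,0,0,0,0,-0.92,0.5],[1,0,0,0,0,-0.92,0.5],[1,0,0,0,0,-0.92,0.5],[1,0,0,0,0,-0.92,0.5],[1,0,0,0,0,-0.92,0.5],[1,0,0,0,0,-0.92,0.5],[1,0,0,0,0,-0.92,0.5]]'; python3 go.py .5575 .316 .15 175.1 
```

```text
clock: 48.72
position: [0.5242, -0.2141, 0.1913]
tool_rot: [-3.14, -0.001, 1.6]
force: [-0.3, -1.0, 0.6]
grip_width: 0.0428
finger_force: 0.0
clock: 49.85
position: [0.5183, -0.0143, 0.1916]
tool_rot: [3.141, -0.001, 3.042]
force: [-0.5, 0.5, 0.8]
grip_width: 0.0429
finger_force: 0.0
now [ 0.5183 -0.0143  0.1916] [ 1.7999e+02 -7.0000e-02  1.7430e+02] t 49.85 F [-0.5  0.5  0.8] w 0.0429 ff 0.0
[-0.031, 1.663, 0.208, 0.0, -0.001, -0.009]
```

```bash
python3 -m inch '[[0,0.9,0,0,0,-0.009,0.5],[0,0.9,0,0,0,-0.009,0.5],[0,0.9,0,0,0,-0.009,0.5],[0,0.9,0,0,0,-0.009,0.5],[0,0.9,0,0,0,-0.009,0.5]]';  python3 -m inch '[[-0.03,0.5,0,0,0,0,0.5],[-0.03,0.76,0,0,0,0,0.5],[-0.03,0.76,0,0,0,0,0.5],[-0.03,0.76,0.1,0,0,0,0.5],[-0.03,0.76,0.1,0,0,0,0.5]]'; python3 go.py .5575 .316 .063 175.1 
```

```text
clock: 50.48
position: [0.5356, 0.1647, 0.1916]
tool_rot: [-3.141, -0.001, 3.057]
force: [0.7, -1.0, -0.2]
grip_width: 0.0426
finger_force: 0.0
clock: 51.1
position: [0.5539, 0.3143, 0.1708]
tool_rot: [-3.139, -0.002, 3.057]
force: [-0.8, 0.2, 0.7]
grip_width: 0.0426
finger_force: 0.0
now [0.5539 0.3143 0.1708] [-1.7987e+02 -1.1000e-01  1.7514e+02] t 51.1 F [-0.8  0.2  0.7] w 0.0426 ff 0.0
[-0.018, 0.011, 0.539, -0.001, -0.001, 0.0]
```

Bar grip, then close: slide along the tool's -y.

```bash
python3 -m inch '[[-0.018,0.011,0.2,0,0,0,0.5],[-0.018,0.011,0.4,0,0,0,0.5],[-0.018,0.011,0.5,0,0,0,0.5],[-0.018,0.011,0.537,0,0,0,0.5],[-0.018,0.011,0.537,0,0,0,0.2],[-0.018,0.011,0.537,0,0,0,0],[-0.018,0.011,0.537,0,0,0,0],[-0.018,0.011,0.537,0,0,0,0],[-0.018,0.011,0.537,0,0,0,0]]' 40;  python3 -m inch '[[0,-0.05,0,0,0,0,0],[0,-0.15,0,0,0,0,0],[0,-0.28,0,0,0,0,0],[0,-0.42,0,0,0,0,0],[0,-0.56,0,0,0,0,0],[0,-0.7,0,0,0,0,0],[0,-0.83,0,0,0,0,0],[0,-0.93,0,0,0,0,0],[0,-0.98,0,0,0,0,0],[0,-1,0,0,0,0,0],[0,-1,0,0,0,0,0]]'; python3 -m inch '[[0,-0.04,0,0,0,0,0],[0,-0.07,0,0,0,0,0],[0,-0.08,0,0,0,0,0],[0,-0.08,0,0,0,0,0]]'
```

```text
clock: 52.22
position: [0.5586, 0.3182, 0.0661]
tool_rot: [3.14, 0.002, 3.06]
force: [-1.0, -0.6, 7.5]
grip_width: 0.0128
finger_force: 42.7
clock: 53.6
position: [0.5417, 0.1181, 0.066]
tool_rot: [3.141, 0.001, 3.06]
force: [-6.5, -0.4, 18.1]
grip_width: 0.013
finger_force: 44.0
clock: 54.1
position: [0.5404, 0.1023, 0.066]
tool_rot: [3.141, 0.001, 3.06]
force: [-6.0, -0.9, 18.3]
grip_width: 0.0128
finger_force: 44.1
```

```bash
python3 -m inch '[[0,-0.01,0,0,0,0,0],[0,-0.01,0,0,0,0,0]]'; python3 -m inch '[[0,-0.01,0,0,0,0,0],[0,-0.01,0,0,0,0,0]]'
```

```text
clock: 54.35
position: [0.5403, 0.1005, 0.066]
tool_rot: [3.141, 0.001, 3.06]
force: [-6.3, 0.6, 18.5]
grip_width: 0.013
finger_force: 44.1
clock: 54.6
position: [0.5402, 0.0996, 0.066]
tool_rot: [3.14, 0.001, 3.061]
force: [-5.5, 5.4, 17.1]
grip_width: 0.013
finger_force: 43.9
```

Resistance is starting. One more small push, then I release.

```bash
python3 -m inch '[[0,-0.01,0,0,0,0,0],[0,-0.01,0,0,0,0,0]]'; python3 -m inch '[[0,0.005,0,0,0,0,0],[0,0.005,0,0,0,0,0.3],[0,0.005,0,0,0,0,0.45],[0,0.005,0,0,0,0,0.5],[0,0.005,0,0,0,0,0.5],[0,0.005,-0.2,0,0,0,0.5],[0,0.005,-0.4,0,0,0,0.5],[0,0.005,-0.6,0,0,0,0.5],[0,0.005,-0.6,0,0,0,0.5]]';python3 - <<'E'
from fit import *
f=grab('scene'); save(f,'fin.png'); P,C=pts([f])
loc=np.stack([(P[:,0]-.5467)*.9963-(P[:,1]-.1972)*.0854,(P[:,0]-.5467)*.0854+(P[:,1]-.1972)*.9963,P[:,2]],1)
q=loc[box(loc,-.06,.06,-.13,-.07,.059,.068)]; print(len(q),(np.percentile(q[:,1],[3,50,97])*1000).round(1))
E
```

```text
clock: 54.85
position: [0.5402, 0.0995, 0.066]
tool_rot: [3.138, 0.002, 3.062]
force: [-5.3, 16.2, 14.1]
grip_width: 0.0131
finger_force: 43.4
clock: 55.98
position: [0.5412, 0.0978, 0.1873]
tool_rot: [3.14, 0.004, 3.06]
force: [0.1, -0.8, 0.8]
grip_width: 0.0429
finger_force: 0.0
134 [-107.3 -101.5  -93. ]
```

View pics/fin.png

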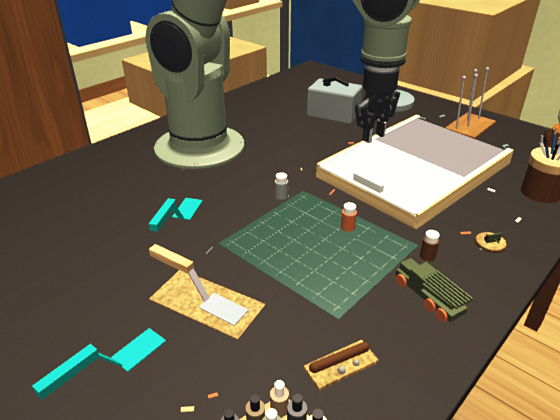

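The cover is closed against its stop, with the bar at (370,180). The spatula stands on its cork pad at (205,290), the pots are in place and the gripper is clear. Handing in.

```bash
python3 -c "
from workcell import bot
print(bot.job_done())"
```

```text
the job is handed in; nothing more can be done
None
```

I've handed the job in: both bases on the mat (the third was absent) are flat on the bay floor, the spatula is back on its cork pad, the cover is closed to its stop and the pots are still standing where they were, at about 56 s of the 208 s allowed; the hand-in gave no verdict.

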